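# Load the eyepiece curing case, work its sticky shutter closed and count the batch

## Robot

A 7-joint arm with a two-finger parallel gripper is mounted at the origin on the work surface. World frame = base frame: x ahead of the robot, y to its left, z up, the work surface at z = 0. Lengths are in m, angles in rad, forces in N, time in s.
With the tool pointing down it reaches from about 0.425 to 0.925 m from the base axis. Payload 6.8 kg.
Tool frame: the origin (TCP) lies on the front face of the gripper's body, between the roots of the fingers; the fingertips stand 73 mm ahead of it and the grasp point (between the pads) lies 54 mm ahead of it; z points along the fingers, y is the direction in which the jaws open and shut (so a half turn about z gives the same grasp; the last joint's range is limited). The gripper opens to 85 mm and grips with 20 to 120 N. Pads are 22 mm wide; open, the fingers measure 114 mm over their backs; the gripper's body (76 mm by 85 mm) begins 54 mm behind the grasp point. The pads swing forward as they close: fully open they stand 13 mm farther back than shut.
Start: joints at [-1.283, 0.477, 0.022, 1.555, -0.011, 1.109, -0.083], TCP at [0.26, 0.623, 0.304] pointing down, gripper open.
Joint ranges: [-2.96, 2.96], [-0.34, 2.1], [-1.41, 1.46], [0.24, 2.44], [-1.37, 4.51], [0.17, 1.92], [-2.96, 2.96]. Speed limits (rad/s): [2.39, 2.39, 3.14, 3.14, 3.14, 3.14, 3.14].

## Interface

Orientations are given as a rotation vector (axis times angle).
In Python, from bench import * gives the robot as it stands.
- The arm moves only by the tool jog_arm, never from a script. Its argument "plan" is a list of rows, each a list of 2 entries, a list of its own where there are three numbers: the shift along the world's x, y, z in cm, then the turn about the world's z in rad. In form: [[[tx, ty, tz], twist], ...]. A call has 1 to 12 rows; each row shifts and turns the commanded pose from where the row before left it; what a row does not reach is not made up. A row lasts 1/10 s, in which the tool goes at most 50 mm and 8.59 degrees, less where a joint would pass 70% of its speed; a pose out of reach is approached as far as the arm can. A call is refused whole if a number of a shift passes 5 or a number of a turn 0.15, either way. A call with a gripper value outside its range is refused whole. "hand" is the finger opening in cm, from 0 to 8.54, set as the call begins (left out, the last holds). The fingers move at their own pace and stop on an object; "grip_force" is the grip in N (left out, the last holds). Time passes only in rows, so rows that do not move let the fingers close. It gives the time, the measured TCP pose, the force and the opening at its end, in the units of the state.
- get_obs(): the state, without advancing time (a new reading comes with each control period).
- grab_frame(name): name is "scene" or "top" or "wrist"; returns the picture (400x640x3 uint8, red, green, blue); there is no depth.
- get_calibration(name): a dict with "intrinsics" (3x3 intrinsics, pixels), "xyz" and "orientation" of the camera in the world. Camera axes: x right, y down, z forward; pixel columns grow to the right and rows downward; lengths in m; the calibration is good to about 2 mm. A picture is of the moment at which its call begins: read the wrist's pose just before it. get_calibration takes no time and is no camera call; for the wrist camera it gives the pose at the moment of the call.
- hand_in(): hands the job in, once; it reports no verdict.
The state is a dict: "clock": time; "joints": joint angles; "qvel": joint speeds; "tau": joint torques, N m; "tcp_pos": TCP position; "orientation": TCP orientation; "contact_force": force on the tool from outside, world axes, zero at the start; "moment": the same for the moment, N m; "grip_width": finger opening in m.
Only numpy, scipy, OpenCV 4.12 (cv2) and the standard library are available. Lean on these libraries where they do the work, as an engineer would, in place of code of your own. Each camera call takes 0.05 s, during which the arm holds its last target. There are 200 camera calls.

## Task

Stand every eyepiece from the turntable upright in the open bay of the green curing case. Then, without forcing it, work the sticky shutter fully closed over them by short pushes at alternate ends (it racks and jams if one end gets well ahead), until both ends are home against the far wall. Last, swing the red tally lever beside the case all the way to its stop and let it spring back; leave the bead dish, the tube on its cradle and the amber jar where they are.

Things in the scene. Friction and masses are not known exactly. Their poses are not given: they have to be found in the camera images.
- jade_center (a point): Centre (35 mm above its underside) of the pale jade eyepiece: a solid turned part 70 mm high standing upright, round foot 50 mm across and 22 mm high, above it a round neck 26 mm across and 48 mm high; z is its upward axis; 0.10 to 0.19 kg. Gripped by the neck from above, the fingers stay about within the foot's outline. Absent in some starts.
- violet_center (a point): Centre of the violet eyepiece, same shape and size as the jade one. Absent in some starts.
- silver_center (a point): Centre of the silver eyepiece, same shape and size as the jade one. Absent in some starts.
- teak_center (a point): Centre of the brown teak eyepiece, same shape and size as the jade one. Absent in some starts.
- turntable: Locked (it does not turn) aluminium lazy-susan, a disc 310 mm across; origin at its centre on the bench, its top 30 mm up, with a fixed teak disc 44 mm across and 10 mm high at the centre. The eyepieces start standing on it.
- case: Fixed green curing case, 282 mm long (x -160 to +122 mm), 284 mm wide (y), 102 mm high. Origin on the bench under the rear edge of the open bay, mid-width; x points from the parked shutter to the far wall, roughly away from the robot, y left, z up. Near part (x below 0): deck where the shutter is parked, its middle 120 mm hidden under a bridge plate, top 102 mm up.
- bay (a point): Centre of the bay's floor, 55 mm ahead of the case's origin and 8 mm above the bench; axes as the case. The bay is 110 mm (x) by 210 mm (y) inside. Beside it and the deck, ledges 88 mm above the bench run along x under lips (tops 101 mm up, reaching in to y = +-112 mm): the shutter's ends slide in these channels.
- shutter: Loose dark steel panel with an orange stripe, 108 mm (x) by 246 mm (y) by 6 mm, 0.44 to 0.72 kg, lying in the case's channels; origin under its centre, 88 mm above the bench, axes as the case when square. Runners 80 mm long at its ends have 3 mm side play each: it skews up to about 0.08 rad (one end 15 mm ahead), then jams. Pushing one post moves mainly that end.
- post_left (a point): Middle of the brass post at the shutter's left (+y) end, 95 mm from its middle and half-way along it: upright, round, 16 mm across, 36 mm high; this point is 18 mm above the shutter's top, 112 mm above the bench. A push of some 3 to 10 N moves that end, more when skewed; push at this height or lower.
- post_right (a point): The same point on the post at the shutter's right (-y) end. Pressing on the shutter with more than 80 N counts as forcing it.
- home_left (a point): Where point post_left is when the shutter is fully closed, to about 1 mm (fixed to the case, 55 mm ahead of its origin, 95 mm to the left, 112 mm up; axes as the case).
- home_right (a point): Where point post_right is when the shutter is fully closed (fixed to the case).
- tally_grip (a point): Centre of the red cap (20 mm across, 24 mm long) on the tally lever, 72 mm from the lever's hinge. The lever stands on a fixed grey counter box 90 by 56 mm and 46 mm high, its hinge 60 mm above the bench running along the counter's y.
- counter: Fixed tally counter; origin at the centre of its underside on the bench. Its x axis is the direction in which the lever's cap is pushed.
- tally (a joint): Angle of the tally lever in rad: 0 at rest, leaning back 0.45 rad from vertical towards the counter's -x; 0.9 at its stop, leaning 0.45 rad to +x. A spring always drives it back to 0; about 2 to 4 N at the cap holds it.
- dish_center (a point): Bystander: tin dish of three violet beads, 90 mm across, 34 mm high; to be left alone.
- tube_center (a point): Bystander: silver tube 150 mm long lying along y on a teak cradle, 48 mm high; to be left alone.
- jar_center (a point): Bystander: amber jar, 56 mm across, 85 mm high; to be left alone.

How it is judged:
On the way, in this order (a step that is already met when the one before it is completed fails the run):
1. every eyepiece present stands upright on the floor of the bay (x of jade_center in the frame of bay between -0.055 and 0.055 m and y of jade_center in the frame of bay between -0.105 and 0.105 m and z of each of jade_center, violet_center, silver_center, teak_center in the frame of bay below 0.042 m and angle between each of jade_center, violet_center, silver_center, teak_center's own z axis and vertical below 0.2 rad and x of violet_center in the frame of bay between -0.055 and 0.055 m and y of violet_center in the frame of bay between -0.105 and 0.105 m and x of silver_center in the frame of bay between -0.055 and 0.055 m and y of silver_center in the frame of bay between -0.105 and 0.105 m and x of teak_center in the frame of bay between -0.055 and 0.055 m and y of teak_center in the frame of bay between -0.105 and 0.105 m), for 0.2 s.
2. the shutter is fully closed: both posts within 5 mm of home, over the upright eyepieces (all of step 1 and x of post_left in the frame of home_left above -0.005 m and x of post_right in the frame of home_right above -0.005 m), for 0.2 s.
3. the tally lever is swung to its stop (beyond 0.84 rad) (value of joint tally above 0.84 rad), for 0.05 s.
At the end, for the whole second after the job is handed in: Every eyepiece present stands upright (within 0.2 rad) on the bay's floor, both ends of the shutter are within 5 mm of fully closed, the tally lever has sprung back (below 0.08 rad), and all is at rest (all of step 2 and value of joint tally below 0.08 rad and linear speed of each of jade, violet, silver, teak, shutter below 0.02 m/s); the robot touches nothing.
It fails at once if the bead dish is moved by more than 30 mm (distance of dish_center from where it was at the start of the episode above 0.03 m).
It fails at once if the tube on its cradle is moved by more than 30 mm (distance of tube_center from where it was at the start of the episode above 0.03 m).
It fails at once if the amber jar is moved by more than 30 mm (distance of jar_center from where it was at the start of the episode above 0.03 m).
It fails at once if the shutter is forced: the robot presses on it with more than 80 N (contact force between any of the arm, the fingers and shutter above 80 N).
Of jade, violet, silver, teak only 2 to 4 are there at a start; the rules pass over those that are not, and their reading is None.
At some moment in a run one of jade, violet, silver, teak may be knocked a few centimetres aside while the robot is not near it.
It also fails if it takes over 210 s, if anything falls off the work surface, if the arm or the gripper's body presses on something with over 40 N, if the wrist force passes 120 N, or if a joint passes its speed limit or range.

## Working session

There is one attempt and no reset: what is moved stays moved. The work goes in short steps, Python scripts to look and compute and a tool call to move; the robot and the scene stay as the last step left them, time stands still between calls to the robot, and variables do not carry over. Pictures are saved under pics/ and viewed, about 12 in all and at most 16, crops included, and the job is handed in when it is done.

Besides the shell and the picture viewer there is one more tool, called after "Emit:" as name(argument=value, ...), one argument or row to a line, values as JSON. jog_arm: Moves the arm, as the interface text tells. Its arguments: {"type":"object","properties":{"plan":{"type":"array","items":{"type":"array"}},"hand":{"type":"number"},"grip_force":{"type":"number"}},"required":["plan"]}

```bash
mkdir -p pics; ls
cat > h.py <<'E'
from bench import *
import numpy as np, cv2
from scipy.spatial.transform import Rotation as R
def snap(n,f):
    c=get_calibration(n); im=grab_frame(n); cv2.imwrite('pics/'+f,im[:,:,::-1]); np.save('pics/'+f+'.npy',im); return im,c
def ray(c,u,v,z):
    K=np.array(c['intrinsics']);d=R.from_rotvec(c['orientation']).as_matrix()@np.linalg.solve(K,[u,v,1]) if np.size(c['orientation'])==3 else np.array(c['orientation'])@np.linalg.solve(K,[u,v,1])
    o=np.array(c['xyz']); return (o+d*(z-o[2])/d[2])[:2]
def proj(c,p):
    M=R.from_rotvec(c['orientation']).as_matrix(); q=np.array(c['intrinsics'])@(M.T@(np.array(p)-c['xyz'])); return q[:2]/q[2]
E
python3 - <<'E'
from h import *
print(get_obs())
for n in('top','scene'):
    im,c=snap(n,n+'0.png');print(c)
E
```

```text
pics
{'clock': 0.0, 'joints': array([-1.28308326,  0.47779685,  0.02234062,  1.55646142, -0.01150002,
        1.10928598, -0.08313903]), 'qvel': array([ 0.00035774,  0.00020444, -0.00140496, -0.00212816, -0.00077758,
       -0.00030447,  0.00021871]), 'tau': array([ 4.23439287e-04, -5.96453476e+01,  1.60813205e+00, -2.81180549e+01,
        1.25112713e-02,  9.45131615e-03,  4.52713903e-05]), 'tcp_pos': array([0.26007942, 0.62238324, 0.30292358]), 'orientation': array([-6.17674915e-01, -3.08004314e+00,  2.84226532e-03]), 'contact_force': array([-0.48055664,  0.21188404,  0.26247462]), 'moment': array([-0.03751279,  0.00646176,  0.04188874]), 'grip_width': 0.08542094635731196}
{'intrinsics': array([[484.29722818,   0.        , 324.80882594],
       [  0.        , 484.29722818, 207.27247821],
       [  0.        ,   0.        ,   1.        ]]), 'xyz': array([ 0.49970947, -0.00489375,  1.38634955]), 'orientation': array([-2.17000946,  2.20533099, -0.0715431 ])}
{'intrinsics': array([[369.01732073,   0.        , 320.86532309],
       [  0.        , 369.01732073, 200.18182049],
       [  0.        ,   0.        ,   1.        ]]), 'xyz': array([ 1.41676469, -0.41378699,  0.83203321]), 'orientation': array([-1.90912103, -1.26730688,  0.60323866])}
```

View pics/top0.png

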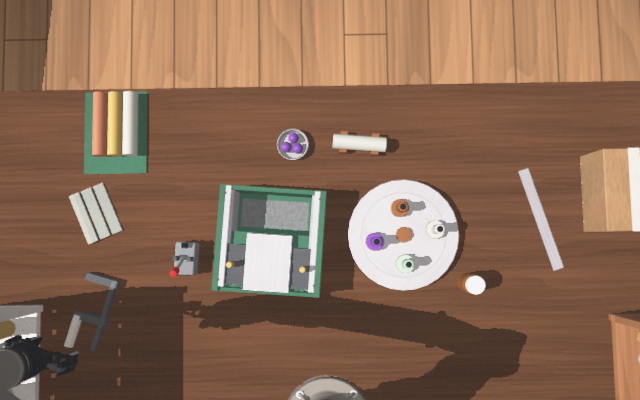

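View pics/scene0.png

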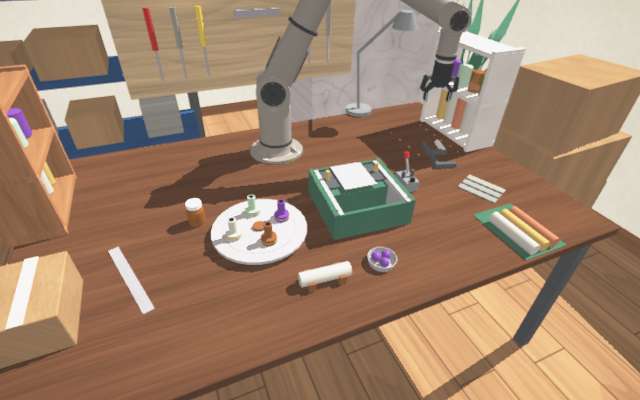

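The top view shows all four eyepieces: violet (376,241), teak (400,207), silver (437,229), jade (406,263). The case is near (270,240), its posts at (229,265) and (302,269). The lever cap is at (173,272), the dish at (293,144), the tube at (360,143) and the jar at (475,284).

Run:
```python
from h import *
c=get_calibration('top');im=np.load('pics/top0.png.npy')
h=cv2.cvtColor(im,cv2.COLOR_RGB2HSV)
print('rough',{k:ray(c,*p,z).round(3) for k,p,z in[('violet',(376,241),.1),('teak',(401,207),.1),('silver',(438,229),.1),('jade',(407,264),.1),('ttab',(403.5,234.5),.03),('pl',(229,265),.13),('pr',(302,269),.13),('c1',(221,185),.102),('c2',(327,191),.102),('c3',(319,297),.102),('c4',(212,291),.102),('cap',(173,272),.12),('jar',(475,284),.085),('dish',(293,144),.034),('tube',(360,143),.05)]})
g=((h[...,0]>65)&(h[...,0]<95)&(h[...,1]>90)).astype(np.uint8);g[:170]=0;g[310:]=0;g[:,:200]=0;g[:,340:]=0
print(cv2.minAreaRect(cv2.findNonZero(g)))
b=im[150:310,150:490];cv2.imwrite('pics/crop0.png',cv2.resize(b[:,:,::-1],None,fx=2.35,fy=2.35,interpolation=cv2.INTER_CUBIC))
M=R.from_rotvec(get_obs()['orientation']).as_matrix();print(M[:,1])
```

```text
rough {'violet': array([ 0.493, -0.139]), 'teak': array([ 0.582, -0.208]), 'silver': array([ 0.522, -0.304]), 'jade': array([ 0.431, -0.22 ]), 'ttab': array([ 0.509, -0.224]), 'pl': array([0.437, 0.245]), 'pr': array([0.424, 0.056]), 'c1': array([0.648, 0.271]), 'c2': array([ 0.628, -0.012]), 'c3': array([0.349, 0.014]), 'c4': array([0.369, 0.295]), 'cap': array([0.421, 0.392]), 'jar': array([ 0.374, -0.402]), 'dish': array([0.769, 0.082]), 'tube': array([ 0.766, -0.106])}
((269.0385437011719, 240.06800842285156), (105.75170135498047, 104.4941177368164), 4.144623756408691)
[ 0.38547577  0.92271661 -0.00157771]
```

View pics/crop0.png

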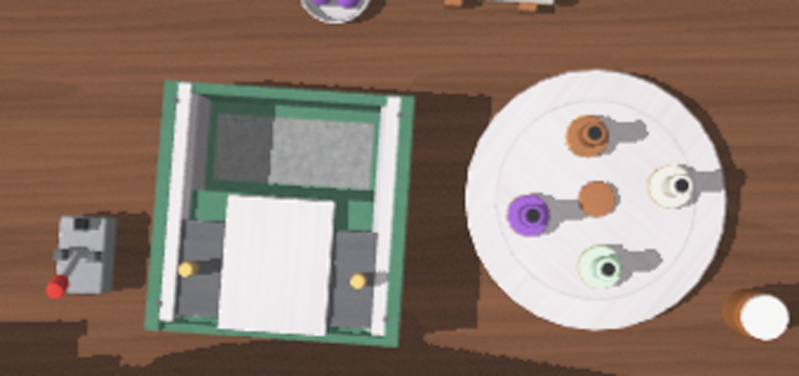

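Emit:
jog_arm(
  plan=[
    [[1.4,-4.6,0],-0.125],
    [[1.4,-4.6,0],-0.125],
    [[1.4,-4.6,0],-0.125],
    [[1.4,-4.6,0],-0.125],
    [[1.4,-4.6,0],-0.125],
    [[1.4,-4.6,0],-0.125],
    [[1.4,-4.6,0],-0.125],
    [[1.4,-4.6,0],-0.125],
    [[1.4,-4.6,0],-0.125],
    [[1.4,-4.6,0],-0.125],
    [[1.4,-4.6,0],0],
    [[1.4,-4.6,0],0],
  ],
  hand=5,
  grip_force=40,
)

```text
clock: 1.3
tcp_pos: [0.4282, 0.0689, 0.3039]
orientation: [-2.303, -2.137, -0.001]
contact_force: [1.8, -0.3, 0.1]
grip_width: 0.0502
```

Emit:
jog_arm(
  plan=[
    [[1.4,-4.6,-0.5],0],
    [[1.4,-4.6,-0.5],0],
    [[1.4,-4.6,-1],0],
    [[1.4,-4.6,-1],0],
    [[0,0,-1],0],
    [[0,0,0],0],
    [[0,0,0],0],
  ],
)

```text
clock: 2.0
tcp_pos: [0.4839, -0.1121, 0.2636]
orientation: [-2.301, -2.137, 0.001]
contact_force: [0.0, 0.5, 0.5]
grip_width: 0.05
```

Run:
```python
from h import *
im,c=snap('wrist','w1.png');print(c,get_obs()['tcp_pos'],get_obs()['joints'])
M=R.from_rotvec(get_obs()['orientation']).as_matrix();print(M)
im,c=snap('top','t1.png')
```

```text
{'intrinsics': array([[328.05076681,   0.        , 315.77732607],
       [  0.        , 328.05076681, 194.03614589],
       [  0.        ,   0.        ,   1.        ]]), 'xyz': array([ 0.48860572, -0.03518412,  0.33213298]), 'orientation': array([ 2.8306467 , -0.10445358, -0.01929356])} [ 0.48417757 -0.1117855   0.2639879 ] [-0.46052328  0.26674899  0.66868942  2.04875869 -0.2120949   0.89319028
  0.25210213]
[[ 7.28255803e-02  9.97344632e-01 -3.46784891e-04]
 [ 9.97344486e-01 -7.28253370e-02  6.68795970e-04]
 [ 6.41765344e-04 -3.94569454e-04 -9.99999716e-01]]
```

View pics/w1.png

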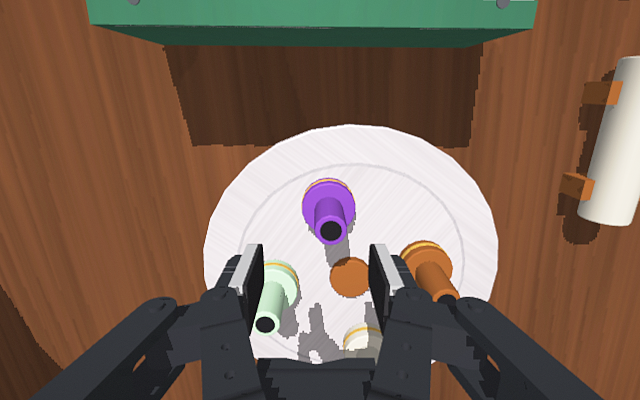

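The wrist view shows the violet top at (331,231), jade at (265,325) and teak at about (450,298).

Run:
```python
from h import *
o=get_obs();c=get_calibration('wrist');print(o['tcp_pos'],proj(c,o['tcp_pos']+[0,0,-.054]))
for k,p in dict(v=(331,231),j=(265,325),t=(448,299)).items(): print(k,ray(c,*p,.1).round(4))
c=get_calibration('top')
im=np.load('pics/t1.png.npy')
cv2.imwrite('pics/t1c.png',cv2.resize(im[150:310,150:490,::-1],None,fx=2.35,fy=2.35))
```

```text
[ 0.48432381 -0.11167806  0.26419379] [318.48352218 278.65715411]
v [ 0.4929 -0.1395]
j [ 0.4316 -0.2227]
t [ 0.586  -0.2079]
```

Emit:
jog_arm(
  plan=[
    [[0.9,-2.8,0],0],
    [[0,0,-4],0],
    [[0,0,-4],0],
    [[0,0,-3],0],
    [[0,0,-1.6],0],
    [[0,0,0],0],
  ],
)

```text
clock: 2.7
tcp_pos: [0.4923, -0.1395, 0.1365]
orientation: [-2.298, -2.137, 0.003]
contact_force: [-0.4, 0.1, -0.2]
grip_width: 0.0498
```

Emit:
jog_arm(
  plan=[
    [[0,0,0],0],
    [[0,0,0],0],
    [[0,0,0],0],
    [[0,0,0],0],
    [[0,0,4],0],
    [[0,0,4],0],
    [[0,0,4],0],
  ],
  hand=0,
)

```text
clock: 3.4
tcp_pos: [0.4928, -0.1413, 0.2595]
orientation: [-2.303, -2.136, 0.001]
contact_force: [1.4, 0.6, -1.1]
grip_width: 0.0249
```

Emit:
jog_arm(
  plan=[
    [[1.2,4.4,0],0],
    [[1.2,4.4,0],0],
    [[1.2,4.4,0],0],
    [[1.2,4.4,0],0],
    [[1.2,4.4,0],0],
    [[1.2,4.4,0],0],
    [[1.2,4.4,0],0],
    [[1.5,4.2,0],0],
    [[0,0,0],0],
    [[0,0,0],0],
  ],
)

```text
clock: 4.4
tcp_pos: [0.592, 0.2101, 0.2577]
orientation: [2.3, 2.14, -0.001]
contact_force: [-0.0, -1.8, -1.8]
grip_width: 0.0251
```

Run:
```python
from h import *
im,c=snap('wrist','w2.png');o=get_obs();print(o['tcp_pos'],o['contact_force'])
for k,x,y,z in[('wallBL',0,.105,.088),('FL',.11,.105,.088),('FR',.11,-.105,.088),('bayFL',.11,.105,.008),('lipFL',.11,.112,.101),('lipL0',0,.112,.101),('oFL',.122,.142,.102)]:
    w=[.5175+.9973*x+.0729*y,.1406-.0729*x+.9973*y,z];p=proj(c,w).round().astype(int);print(k,p);im=im.copy();cv2.drawMarker(im,tuple(int(i) for i in p),(255,0,255),0,9)
cv2.imwrite('pics/w2m.png',im[:,:,::-1])
```

```text
[0.59200189 0.20824687 0.25789706] [ 0.12292522 -0.06815201 -1.34140401]
wallBL [223 156]
FL [373 156]
FR [361 379]
bayFL [359 140]
lipFL [377 150]
lipL0 [217 150]
oFL [398 105]
```

View pics/w2m.png

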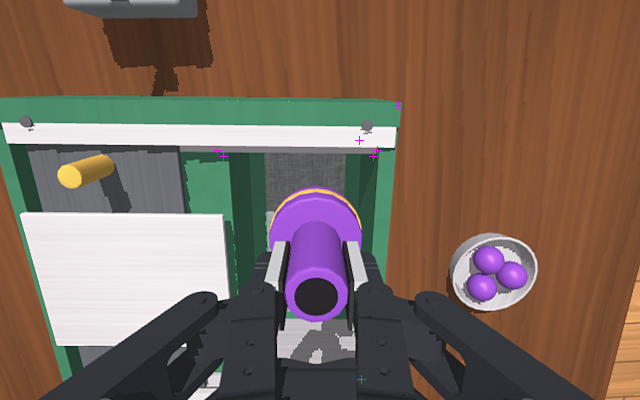

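Emit:
jog_arm(
  plan=[
    [[0,0,-4],0],
    [[0,0,-4],0],
    [[0,0,-4],0],
    [[0,0,-1.5],0],
    [[0,0,-0.4],0],
    [[0,0,-0.2],0],
    [[0,0,0],0],
    [[0,0,0],0],
  ],
)

```text
clock: 5.25
tcp_pos: [0.5896, 0.2069, 0.1176]
orientation: [-2.303, -2.132, 0.008]
contact_force: [-10.8, -2.6, 3.7]
grip_width: 0.025
```

Run:
```python
from h import *
im,c=snap('wrist','w3.png');o=get_obs();print(o['tcp_pos'],o['contact_force'],o['moment'],o['orientation'])
im2,_=snap('scene','s3.png');cv2.imwrite('pics/s3c.png',np.vstack([im[60:400],cv2.resize(im2[130:260,280:440],(640,520))[:250]])[:,:,::-1])
```

```text
[0.58960784 0.20694956 0.1176174 ] [-10.5924901   -1.36103816   2.2622724 ] [-0.43692552  1.66736167 -0.13869949] [-2.30285165 -2.13164689  0.00836923]
```

View pics/s3c.png

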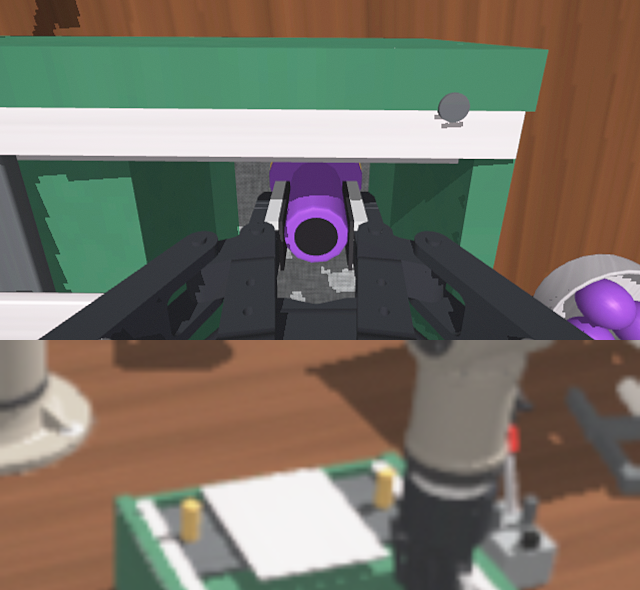

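Sloped green guides narrow the floor in x, and the foot is touching the far one. I'll lift, shift towards the bay's middle and lower again.

Emit:
jog_arm(
  plan=[
    [[0,0,1.2],0],
    [[-0.45,0.3,0],0],
    [[0,0,0],0],
    [[0,0,-0.8],0],
    [[0,0,-0.4],0],
    [[0,0,0],0],
    [[0,0,0],0],
  ],
)

```text
clock: 6.05
tcp_pos: [0.5875, 0.2119, 0.117]
orientation: [-2.302, -2.136, 0.001]
contact_force: [-2.7, -1.0, 7.6]
grip_width: 0.0251
```

Emit:
jog_arm(
  plan=[
    [[0,0,0],0],
    [[0,0,0],0],
    [[0,0,0],0],
    [[0,0,2],0],
    [[0,0,4],0],
    [[0,0,4],0],
    [[0,0,3],0],
    [[0,0,0],0],
  ],
  hand=3.6,
)

```text
clock: 6.85
tcp_pos: [0.5902, 0.212, 0.2511]
orientation: [2.302, 2.134, 0.012]
contact_force: [1.2, 0.3, 0.9]
grip_width: 0.036
```

Run:
```python
from h import *
im,c=snap('wrist','w4.png');o=get_obs();print(o['tcp_pos'],o['contact_force'])
im2,c2=snap('top','t4.png')
cv2.imwrite('pics/w4c.png',np.vstack([im[60:],cv2.resize(im2[150:310,170:490],(640,320))[:250]])[:,:,::-1])
```

```text
[0.5889698  0.21198669 0.24866923] [ 0.10316586  0.03903472 -0.63490599]
```

View pics/w4c.png

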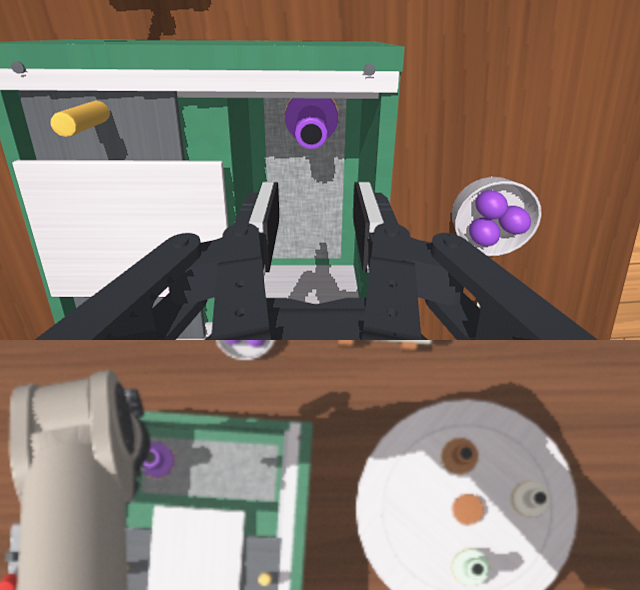

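Violet stands upright in the bay at about (313,190 in the crop). Next is jade.

Emit:
jog_arm(
  plan=[
    [[-1.5,-4.3,0],0],
    [[-1.5,-4.3,0],0],
    [[-1.5,-4.3,0],0],
    [[-1.5,-4.3,0],0],
    [[-1.5,-4.3,0],0],
    [[-1.5,-4.3,0],0],
    [[-1.6,-4.3,0],0],
    [[-1.6,-4.3,0],0],
    [[-1.6,-4.0,0],0],
    [[-1.6,-2.0,0],0],
    [[0,0,0],0],
    [[0,0,0],0],
  ],
  hand=5,
)

```text
clock: 8.15
tcp_pos: [0.4331, -0.1921, 0.2459]
orientation: [-2.303, -2.134, 0.002]
contact_force: [0.3, 0.3, 0.2]
grip_width: 0.05
```

```bash
cat >> h.py <<'E'
def tops(c,im,z,exp,rad=60,thr=45):
    out=[]
    for e in exp:
        p=proj(c,[*e,z]); u,v=p
        m=((im.max(2)<thr)).astype(np.uint8)
        n,l,s,ce=cv2.connectedComponentsWithStats(m)
        b=[(np.hypot(*(ce[i]-p)),ce[i],s[i,4],s[i,2:4]) for i in range(1,n) if 60<s[i,4]<2500 and .6<s[i,2]/s[i,3]<1.7 and s[i,4]>.65*s[i,2]*s[i,3]]
        b=sorted([x for x in b if x[0]<rad],key=lambda x:x[0])
        out.append([(ray(c,*x[1],z).round(4),x[1].round(),x[2]) for x in b[:2]])
    return out
E
python3 - <<'E'
from h import *
im,c=snap('wrist','w5.png');print(get_obs()['tcp_pos'])
for r in tops(c,im,.1,[(.4316,-.2225),(.582,-.208),(.522,-.304)],120):print(r)
E
```

```text
[ 0.43372417 -0.19137158  0.24600866]
[(array([ 0.4304, -0.2223]), array([317., 245.]), np.int32(347))]
[(array([ 0.5832, -0.2116]), array([534., 217.]), np.int32(388))]
[]
```

Emit:
jog_arm(
  plan=[
    [[-0.3,-3.1,0],0],
    [[0,0,-4],0],
    [[0,0,-4],0],
    [[0,0,-2.2],0],
    [[0,0,-0.6],0],
    [[0,0,0],0],
    [[0,0,0],0],
  ],
)

```text
clock: 8.9
tcp_pos: [0.4317, -0.223, 0.1397]
orientation: [2.301, 2.137, 0.001]
contact_force: [0.9, 0.4, 0.3]
grip_width: 0.0498
```

Emit:
jog_arm(
  plan=[
    [[0,0,0],0],
    [[0,0,0],0],
    [[0,0,0],0],
    [[0,0,0],0],
    [[0,0,4],0],
    [[0,0,4],0],
    [[0,0,3.5],0],
  ],
  hand=0,
)

```text
clock: 9.6
tcp_pos: [0.4306, -0.2234, 0.2559]
orientation: [2.303, 2.136, 0.001]
contact_force: [1.5, 0.8, -0.5]
grip_width: 0.0247
```

Emit:
jog_arm(
  plan=[
    [[1.5,4.3,0],0],
    [[1.5,4.3,0],0],
    [[1.5,4.3,0],0],
    [[1.5,4.3,0],0],
    [[1.5,4.3,0],0],
    [[1.5,4.3,0],0],
    [[1.5,4.3,0],0],
    [[1.5,4.3,0],0],
    [[1.3,4.2,0],0],
    [[0,0,0],0],
    [[0,0,0],0],
  ],
)

```text
clock: 10.7
tcp_pos: [0.5635, 0.1641, 0.2539]
orientation: [2.3, 2.14, -0.0]
contact_force: [-0.3, -1.6, -1.6]
grip_width: 0.0252
```

Emit:
jog_arm(
  plan=[
    [[0,0,-4],0],
    [[0,0,-4],0],
    [[0,0,-3.5],0],
    [[0,0,-1.5],0],
    [[0,0,-0.5],0],
    [[0,0,0],0],
    [[0,0,0],0],
  ],
)

```text
clock: 11.4
tcp_pos: [0.5656, 0.1613, 0.1204]
orientation: [2.303, 2.132, 0.005]
contact_force: [5.8, -1.1, -1.4]
grip_width: 0.0248
```

Emit:
jog_arm(
  plan=[
    [[0.3,0,0],0],
    [[0,0,-0.2],0],
    [[0,0,0],0],
    [[0,0,0],0],
  ],
)

```text
clock: 11.8
tcp_pos: [0.567, 0.1624, 0.1182]
orientation: [-2.304, -2.136, -0.001]
contact_force: [-2.6, -1.1, 9.5]
grip_width: 0.0251
```

On the floor; release.

Emit:
jog_arm(
  plan=[
    [[0,0,0],0],
    [[0,0,0],0],
    [[0,0,0],0],
    [[0,0,2],0],
    [[0,0,4],0],
    [[0,0,4],0],
    [[0,0,3],0],
    [[0,0,0],0],
  ],
  hand=3.6,
)

```text
clock: 12.6
tcp_pos: [0.5684, 0.163, 0.2512]
orientation: [2.302, 2.135, 0.011]
contact_force: [-0.6, 0.8, 1.0]
grip_width: 0.0362
```

Run:
```python
from h import *
im,c=snap('wrist','w6.png');print(get_obs()['tcp_pos'])
for r in tops(c,im,.078,[(.5875,.2117),(.567,.1625)],120):print(r)
im,c=snap('top','t6.png')
for r in tops(c,im,.1,[(.582,-.208),(.522,-.304)],20,60):print(r)
```

```text
[0.56722355 0.16308218 0.24890077]
[(array([0.5664, 0.1631]), array([314., 195.]), np.int32(254))]
[(array([0.5664, 0.1631]), array([314., 195.]), np.int32(254))]
[]
[]
```

Emit:
jog_arm(
  plan=[
    [[0.2,-4.5,0],0],
    [[0.2,-4.5,0],0],
    [[0.2,-4.5,0],0],
    [[0.2,-4.5,0],0],
    [[0.2,-4.5,0],0],
    [[0.2,-4.5,0],0],
    [[0.2,-4.5,0],0],
    [[0.2,-2.5,0],0],
    [[0,0,0],0],
    [[0,0,0],0],
  ],
  hand=5,
)

```text
clock: 13.7
tcp_pos: [0.5818, -0.1771, 0.2453]
orientation: [-2.303, -2.133, 0.003]
contact_force: [-0.8, 1.3, -0.3]
grip_width: 0.0499
```

Run:
```python
from h import *
im,c=snap('wrist','w7.png');print(get_obs()['tcp_pos'])
for r in tops(c,im,.1,[(.583,-.21),(.522,-.304)],120):print(r)
```

```text
[ 0.58215816 -0.17591212  0.24540697]
[(array([ 0.5842, -0.2115]), array([325., 251.]), np.int32(347))]
[]
```

Emit:
jog_arm(
  plan=[
    [[0.2,-3.5,0],0],
    [[0,0,-4],0],
    [[0,0,-4],0],
    [[0,0,-2.2],0],
    [[0,0,-0.6],0],
    [[0,0,0],0],
    [[0,0,0],0],
  ],
)

```text
clock: 14.45
tcp_pos: [0.5856, -0.2117, 0.14]
orientation: [2.301, 2.137, 0.002]
contact_force: [0.3, -1.0, 0.2]
grip_width: 0.05
```

Emit:
jog_arm(
  plan=[
    [[0,0,0],0],
    [[0,0,0],0],
    [[0,0,0],0],
    [[0,0,0],0],
    [[0,0,4],0],
    [[0,0,4],0],
    [[0,0,3.5],0],
    [[0,0,0],0],
  ],
  hand=0,
)

```text
clock: 15.25
tcp_pos: [0.5869, -0.2137, 0.2593]
orientation: [2.298, 2.131, 0.008]
contact_force: [0.5, -1.2, -1.9]
grip_width: 0.0252
```

Emit:
jog_arm(
  plan=[
    [[0,4,0],0],
    [[0,4,0],0],
    [[0,4,0],0],
    [[0,4,0],0],
    [[0,4,0],0],
    [[0,4,0],0],
    [[-0.2,4,0],0],
    [[-0.2,4.2,0],0],
    [[0,0,0],0],
    [[0,0,0],0],
  ],
)

```text
clock: 16.25
tcp_pos: [0.58, 0.1113, 0.253]
orientation: [-2.299, -2.14, 0.002]
contact_force: [-1.2, -0.9, -1.0]
grip_width: 0.0251
```

Emit:
jog_arm(
  plan=[
    [[0,0,-4],0],
    [[0,0,-4],0],
    [[0,0,-3],0],
    [[0,0,-1.5],0],
    [[0,0,-0.5],0],
    [[0,0,0],0],
    [[0,0,0],0],
  ],
)

```text
clock: 16.95
tcp_pos: [0.5817, 0.1095, 0.1253]
orientation: [2.303, 2.135, 0.003]
contact_force: [-0.3, 0.4, -1.0]
grip_width: 0.0251
```

Emit:
jog_arm(
  plan=[
    [[0,0,-0.4],0],
    [[0,0,-0.2],0],
    [[0,0,0],0],
    [[0,0,0],0],
  ],
)

```text
clock: 17.35
tcp_pos: [0.5811, 0.1101, 0.1184]
orientation: [2.303, 2.137, 0.002]
contact_force: [-0.5, 0.8, 2.7]
grip_width: 0.0249
```

Just touching the floor; release and go for silver.

Emit:
jog_arm(
  plan=[
    [[0,0,0],0],
    [[0,0,0],0],
    [[0,0,0],0],
    [[0,0,2],0],
    [[0,0,4],0],
    [[0,0,4],0],
    [[0,0,3],0],
    [[0,0,0],0],
  ],
  hand=3.6,
)

```text
clock: 18.15
tcp_pos: [0.5831, 0.1097, 0.2524]
orientation: [2.301, 2.134, 0.012]
contact_force: [0.9, -1.1, -0.1]
grip_width: 0.0362
```

Run:
```python
from h import *
im,c=snap('wrist','w8.png');print(get_obs()['tcp_pos'])
for r in tops(c,im,.078,[(.581,.11)],120):print(r)
im,c=snap('top','t8.png')
```

```text
[0.58182076 0.10990482 0.2500644 ]
[(array([0.5796, 0.1106]), array([311., 193.]), np.int32(274))]
```

Emit:
jog_arm(
  plan=[
    [[-0.5,-4.6,0],0],
    [[-0.5,-4.6,0],0],
    [[-0.5,-4.6,0],0],
    [[-0.5,-4.6,0],0],
    [[-0.6,-4.6,0],0],
    [[-0.6,-4.6,0],0],
    [[-0.6,-4.6,0],0],
    [[-0.6,-4.6,0],0],
    [[-0.6,-1.5,0],0],
    [[-0.6,0,0],0],
    [[0,0,0],0],
    [[0,0,0],0],
  ],
  hand=5,
)

```text
clock: 19.45
tcp_pos: [0.5252, -0.2709, 0.2471]
orientation: [-2.299, -2.138, -0.001]
contact_force: [0.5, 0.5, 0.3]
grip_width: 0.05
```

Run:
```python
from h import *
im,c=snap('wrist','w9.png');print(get_obs()['tcp_pos'])
for r in tops(c,im,.1,[(.524,-.305)],150):print(r)
im,c=snap('top','t9.png')
```

```text
[ 0.52547427 -0.27088329  0.24736228]
[(array([ 0.5231, -0.3076]), array([318., 253.]), np.int32(334))]
```

Emit:
jog_arm(
  plan=[
    [[-0.2,-3.6,0],0],
    [[0,0,-4],0],
    [[0,0,-4],0],
    [[0,0,-2.2],0],
    [[0,0,-0.6],0],
    [[0,0,0],0],
    [[0,0,0],0],
  ],
)

```text
clock: 20.25
tcp_pos: [0.5237, -0.3092, 0.1412]
orientation: [2.301, 2.136, 0.001]
contact_force: [-0.3, 0.2, 0.4]
grip_width: 0.0501
```

Emit:
jog_arm(
  plan=[
    [[0,0,0],0],
    [[0,0,0],0],
    [[0,0,0],0],
    [[0,0,0],0],
    [[0,0,4],0],
    [[0,0,4],0],
    [[0,0,3.5],0],
    [[0,0,0],0],
  ],
  hand=0,
)

```text
clock: 21.05
tcp_pos: [0.5244, -0.311, 0.26]
orientation: [2.298, 2.13, 0.006]
contact_force: [0.6, 0.4, -2.3]
grip_width: 0.0246
```

Emit:
jog_arm(
  plan=[
    [[0.4,4.6,0],0],
    [[0.4,4.6,0],0],
    [[0.4,4.6,0],0],
    [[0.4,4.6,0],0],
    [[0.4,4.6,0],0],
    [[0.5,4.6,0],0],
    [[0.5,4.6,0],0],
    [[0.5,4.6,0],0],
    [[0,0.2,0],0],
    [[0,0,0],0],
    [[0,0,0],0],
  ],
)

```text
clock: 22.15
tcp_pos: [0.5572, 0.0595, 0.2544]
orientation: [2.305, 2.135, -0.002]
contact_force: [0.0, 0.1, -0.7]
grip_width: 0.0249
```

Run:
```python
from h import *
im,c=snap('wrist','w10.png');o=get_obs();print(o['tcp_pos'])
for r in tops(c,im,.078,[(.5805,.11),(.566,.163),(.5875,.2117)],100):print(r)
cv2.imwrite('pics/w10.png',im[:,:,::-1])
```

```text
[0.557358   0.05903736 0.25461598]
[]
[]
[]
```

View pics/w10.png

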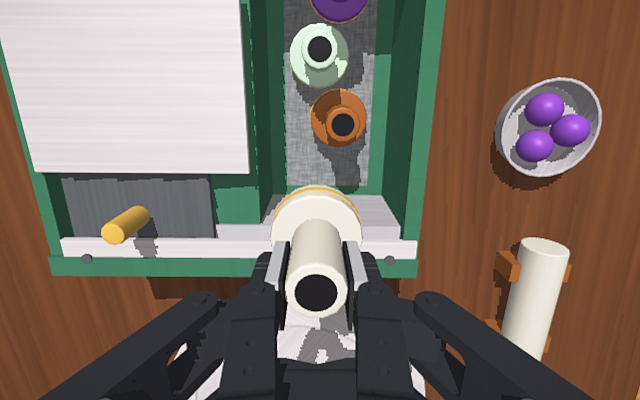

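Violet, jade and teak stand in the bay at (340,5), (320,50) and (341,120). There is room for silver at the near end.

Emit:
jog_arm(
  plan=[
    [[0.15,0.3,0],0],
    [[0,0,-4],0],
    [[0,0,-4],0],
    [[0,0,-3],0],
    [[0,0,-1.5],0],
    [[0,0,-0.5],0],
    [[0,0,0],0],
    [[0,0,0],0],
  ],
)

```text
clock: 23.0
tcp_pos: [0.5602, 0.0636, 0.1262]
orientation: [2.303, 2.135, 0.003]
contact_force: [-0.5, -0.6, -1.0]
grip_width: 0.0248
```

Emit:
jog_arm(
  plan=[
    [[0,0,-0.4],0],
    [[0,0,-0.2],0],
    [[0,0,0],0],
    [[0,0,0],0],
  ],
)

```text
clock: 23.4
tcp_pos: [0.5597, 0.064, 0.1193]
orientation: [2.303, 2.136, 0.002]
contact_force: [0.5, 0.6, 1.4]
grip_width: 0.0249
```

Emit:
jog_arm(
  plan=[
    [[0,-0.2,0],0],
    [[0,0,-0.1],0],
    [[0,0,0],0],
  ],
)

```text
clock: 23.7
tcp_pos: [0.5599, 0.0626, 0.1192]
orientation: [-2.302, -2.137, -0.003]
contact_force: [-2.1, 2.3, 11.8]
grip_width: 0.0248
```

Emit:
jog_arm(
  plan=[
    [[0,0,0],0],
    [[0,0,0],0],
    [[0,0,0],0],
    [[0,0,2],0],
    [[0,0,4],0],
    [[0,0,4],0],
    [[0,0,3],0],
    [[0,0,0],0],
  ],
  hand=3.6,
)

```text
clock: 24.5
tcp_pos: [0.5613, 0.0616, 0.2518]
orientation: [2.301, 2.134, 0.01]
contact_force: [-0.2, -0.2, 0.3]
grip_width: 0.0363
```

Emit:
jog_arm(
  plan=[
    [[-3,0.3,0],0],
    [[-4,0.3,0],0],
    [[-4,0,0],0],
    [[0,0,0],0],
    [[0,0,0],0],
  ],
)

```text
clock: 25.0
tcp_pos: [0.4484, 0.068, 0.2475]
orientation: [-2.302, -2.137, 0.0]
contact_force: [1.3, -0.1, 0.2]
grip_width: 0.0359
```

Run:
```python
from h import *
im,c=snap('wrist','w11.png');o=get_obs();print(o['tcp_pos'],o['joints'])
for n,y in(('L',.095),('R',-.095)):
  w=[.5175-.0873*.9973+.0729*y,.1406+.0729*.0873+.9973*y];print(n,w,proj(c,[*w,.13]),proj(c,[*w,.094]))
im2,_=snap('top','t11.png')
cv2.imwrite('pics/w11c.png',np.vstack([im[:330],cv2.resize(im2[170:310,200:480],(640,320))[:250]])[:,:,::-1])
```

```text
[0.44956174 0.06806927 0.24777938] [-0.89388442  0.21247254  0.69702356  2.15575438 -0.18455471  0.82991209
 -0.15730615]
L [0.43736120999999994, 0.24170766999999999] [ 265.68094383 -132.15145355] [275.1891079  -90.54443119]
R [0.42351021, 0.05222067000000001] [280.15501161 247.56454236] [285.31077306 224.97544307]
```

View pics/w11c.png

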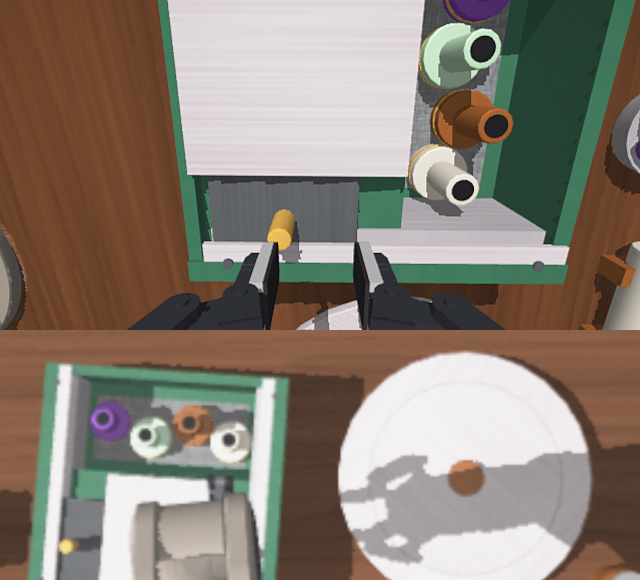

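All four stand upright in the bay. The right post's top is at (280,241), where I predicted it, so I'll straddle it with the jaws along the case's x.

Emit:
jog_arm(
  plan=[
    [[-2.2,-1.2,0],0],
    [[0,0,-3],0],
    [[0,0,-3],0],
    [[0,0,-1.4],0],
    [[0,0,0],0],
    [[0,0,0],0],
  ],
)

```text
clock: 25.7
tcp_pos: [0.4282, 0.0555, 0.174]
orientation: [2.303, 2.135, -0.001]
contact_force: [1.0, -0.0, 0.0]
grip_width: 0.0359
```

Emit:
jog_arm(
  plan=[
    [[0.2,0,0],0],
    [[0.2,0,0],0],
    [[0.2,-0.05,0],0],
    [[0.2,0,0],0],
    [[0.2,0,0],0],
    [[0.2,-0.05,0],0],
    [[0,0,0],0],
    [[0,0,0],0],
  ],
)

```text
clock: 26.5
tcp_pos: [0.4394, 0.0549, 0.1739]
orientation: [2.303, 2.136, 0.0]
contact_force: [-2.0, 0.3, 0.9]
grip_width: 0.0359
```

Emit:
jog_arm(
  plan=[
    [[0.2,0,0],0],
    [[0.2,0,0],0],
    [[0,0,0],0],
    [[0,0,0],0],
  ],
)

```text
clock: 26.9
tcp_pos: [0.4437, 0.0548, 0.174]
orientation: [2.303, 2.136, 0.001]
contact_force: [-1.2, -0.3, -0.6]
grip_width: 0.0363
```

```bash
cat >> h.py <<'E'
def posts(n,f):
    im,c=snap(n,f);h=cv2.cvtColor(im,cv2.COLOR_RGB2HSV)
    m=((h[...,0]>15)&(h[...,0]<30)&(h[...,1]>110)&(h[...,2]>90)).astype(np.uint8)
    k,l,s,ce=cv2.connectedComponentsWithStats(m)
    return [(ce[i].round(1),s[i],ray(c,*ce[i],.125).round(4)) for i in range(1,k) if s[i,4]>12],im,c
E
python3 - <<'E'
from h import *
print(get_obs()['tcp_pos'],get_obs()['contact_force'])
for n in('wrist','top'):
  for r in posts(n,n+'12.png')[0]: print(n,*r)
E
```

```text
[0.44374317 0.05478514 0.17397437] [-1.20693569 -0.33214865 -0.62492774]
wrist [492.   63.9] [480  61  28   5  37] [0.5077 0.1353]
wrist [487.7  99.7] [476  67  49  78 263] [0.5072 0.1238]
wrist [477.9 142.9] [468 141  25   6  44] [0.505  0.1091]
wrist [293.  270.1] [ 273  235   39   69 2153] [0.434  0.0626]
top [116.2 123.8] [107  91  16  65 666] [0.8125 0.5425]
top [108.  106.5] [108  93   1  28  28] [0.8595 0.5646]
top [231.1 263.2] [230 261   4   6  13] [0.4417 0.2401]
top [  6.2 328.6] [  0 321  15  17 203] [0.2836 0.8184]
top [638.2 336. ] [637 331   3  12  29] [ 0.2391 -0.8029]
```

Emit:
jog_arm(
  plan=[
    [[-0.4,0,0],0],
    [[0,0,4.2],0],
    [[0,4.7,0],0],
    [[0,4.7,0],0],
    [[0.1,4.7,0],0],
    [[0.1,4.7,0],0],
    [[0,0,0],0],
    [[0,0,-2.2],0],
    [[0,0,-2],0],
    [[0,0,0],0],
  ],
)

```text
clock: 28.0
tcp_pos: [0.4399, 0.2419, 0.1721]
orientation: [2.303, 2.137, -0.006]
contact_force: [-0.6, 0.1, -0.0]
grip_width: 0.0361
```

Emit:
jog_arm(
  plan=[
    [[0.3,0,0],0],
    [[0.3,0,0],0],
    [[0.2,-0.05,0],0],
    [[0.2,0,0],0],
    [[0.2,0,0],0],
    [[0.2,-0.05,0],0],
    [[0.2,0,0],0],
    [[0.2,0,0],0],
    [[0,0,0],0],
    [[0,0,0],0],
  ],
)

```text
clock: 29.0
tcp_pos: [0.4595, 0.2418, 0.1739]
orientation: [2.303, 2.136, 0.001]
contact_force: [-2.0, 0.4, 0.4]
grip_width: 0.0356
```

Run:
```python
from h import *
print(get_obs()['tcp_pos'],get_obs()['contact_force'])
for n in('wrist','top'):
  for r in posts(n,n+'13.png')[0]: print(n,*r)
```

```text
[0.45953714 0.24181784 0.17390378] [-1.96768143  0.4185026   0.36042721]
wrist [457.9 234.9] [455 225  10  25  48] [0.5156 0.2604]
wrist [292.8 266.5] [ 272  231   40   69 2192] [0.4498 0.2514]
wrist [458.8 259.9] [441 257  44  10 111] [0.5166 0.2493]
top [116.9 123.3] [107  91  16  65 595] [0.8139 0.5406]
top [107.  139.5] [107 130   1  20  20] [0.7711 0.5661]
top [  6.2 328.6] [  0 321  15  17 203] [0.2836 0.8184]
top [638.2 336.2] [637 331   3  12  28] [ 0.2386 -0.8029]
```

Emit:
jog_arm(
  plan=[
    [[0.2,-0.05,0],0],
    [[0.2,0,0],0],
    [[0.2,0,0],0],
    [[0.15,0,0],0],
    [[0,0,0],0],
    [[0,0,0],0],
  ],
)

```text
clock: 29.7
tcp_pos: [0.4671, 0.2412, 0.1739]
orientation: [2.303, 2.136, 0.001]
contact_force: [-1.6, 0.2, 1.9]
grip_width: 0.0357
```

Emit:
jog_arm(
  plan=[
    [[-0.4,0,0],0],
    [[0,0,4.2],0],
    [[-0.6,-4.7,0],0],
    [[-0.6,-4.7,0],0],
    [[-0.6,-4.7,0],0],
    [[-0.5,-4.7,0],0],
    [[0,0,0],0],
    [[0,0,-2.2],0],
    [[0,0,-2],0],
    [[0,0,0],0],
  ],
)

```text
clock: 30.7
tcp_pos: [0.4388, 0.0532, 0.1724]
orientation: [-2.303, -2.136, 0.005]
contact_force: [-0.8, -0.6, 0.7]
grip_width: 0.0361
```

Emit:
jog_arm(
  plan=[
    [[0.25,0,0],0],
    [[0.25,0,0],0],
    [[0.25,0,0],0],
    [[0.25,-0.05,0],0],
    [[0.25,0,0],0],
    [[0.25,-0.05,0],0],
    [[0.25,0,0],0],
    [[0.25,0,0],0],
    [[0.25,-0.05,0],0],
    [[0.2,0,0],0],
    [[0,0,0],0],
    [[0,0,0],0],
  ],
)

```text
clock: 31.9
tcp_pos: [0.4648, 0.0518, 0.174]
orientation: [2.303, 2.136, 0.001]
contact_force: [-1.1, -1.0, -0.5]
grip_width: 0.0361
```

Run:
```python
from h import *
print(get_obs()['tcp_pos'],get_obs()['contact_force'])
r,im,c=posts('wrist','w14.png');[print(*x) for x in r]
cv2.imwrite('pics/w14.png',im[:,:,::-1])
```

```text
[0.46481413 0.05175662 0.17398001] [-1.09595234 -1.00691524 -0.45387267]
[446.2  54.5] [430  36  44  28  93] [0.5134 0.1363]
[456.   97.2] [444  64  47  78 244] [0.5173 0.1224]
[433.7 148.1] [416 139  45  28 115] [0.5103 0.1054]
[415.6 190.2] [414 185   5  12  17] [0.5041 0.0899]
[293.  267.9] [ 272  233   40   69 2142] [0.4551 0.0606]
```

View pics/w14.png

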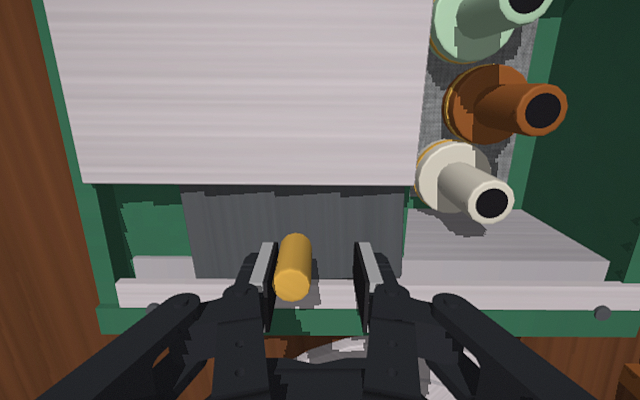

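The post sits snug against the rear pad at (293,265), and the shutter slides without force. I'll keep alternating.

Emit:
jog_arm(
  plan=[
    [[-0.4,0,0],0],
    [[0,0,4.2],0],
    [[0.1,4.7,0],0],
    [[0.1,4.7,0],0],
    [[0.1,4.7,0],0],
    [[0,4.7,0],0],
    [[0,0,0],0],
    [[0,0,-2.2],0],
    [[0,0,-2],0],
    [[0,0,0],0],
  ],
)

```text
clock: 32.95
tcp_pos: [0.462, 0.239, 0.1721]
orientation: [-2.303, -2.137, 0.006]
contact_force: [-1.2, -0.3, -1.8]
grip_width: 0.036
```

Emit:
jog_arm(
  plan=[
    [[0.25,0,0],0],
    [[0.25,0,0],0],
    [[0.25,0,0],0],
    [[0.25,-0.05,0],0],
    [[0.25,0,0],0],
    [[0.25,-0.05,0],0],
    [[0.25,0,0],0],
    [[0.25,0,0],0],
    [[0.25,-0.05,0],0],
    [[0.2,0,0],0],
    [[0,0,0],0],
    [[0,0,0],0],
  ],
)

```text
clock: 34.15
tcp_pos: [0.4883, 0.2382, 0.1739]
orientation: [2.303, 2.136, 0.001]
contact_force: [-1.4, 0.2, 0.3]
grip_width: 0.0361
```

Emit:
jog_arm(
  plan=[
    [[-0.4,0,0],0],
    [[0,0,4.2],0],
    [[-0.6,-4.7,0],0],
    [[-0.6,-4.7,0],0],
    [[-0.6,-4.7,0],0],
    [[-0.4,-4.7,0],0],
    [[0,0,0],0],
    [[0,0,-2.2],0],
    [[0,0,-2],0],
    [[0,0,0],0],
  ],
)

```text
clock: 35.15
tcp_pos: [0.4606, 0.0502, 0.1723]
orientation: [-2.303, -2.136, 0.005]
contact_force: [-0.1, -0.2, 1.0]
grip_width: 0.0358
```

Emit:
jog_arm(
  plan=[
    [[0.25,0,0],0],
    [[0.25,0,0],0],
    [[0.25,0,0],0],
    [[0.25,-0.05,0],0],
    [[0.25,0,0],0],
    [[0.25,-0.05,0],0],
    [[0.25,0,0],0],
    [[0.25,0,0],0],
    [[0.25,-0.05,0],0],
    [[0.2,0,0],0],
    [[0,0,0],0],
    [[0,0,0],0],
  ],
)

```text
clock: 36.35
tcp_pos: [0.4868, 0.0487, 0.174]
orientation: [2.303, 2.136, 0.001]
contact_force: [1.0, -0.8, -0.3]
grip_width: 0.036
```

Emit:
jog_arm(
  plan=[
    [[-0.4,0,0],0],
    [[0,0,4.2],0],
    [[0.1,4.7,0],0],
    [[0.1,4.7,0],0],
    [[0.1,4.7,0],0],
    [[0,4.7,0],0],
    [[0,0,0],0],
    [[0,0,-2.2],0],
    [[0,0,-2],0],
    [[0,0,0],0],
  ],
)

```text
clock: 37.35
tcp_pos: [0.484, 0.236, 0.172]
orientation: [-2.303, -2.137, 0.006]
contact_force: [-0.4, -0.7, 0.7]
grip_width: 0.0362
```

Emit:
jog_arm(
  plan=[
    [[0.25,0,0],0],
    [[0.25,0,0],0],
    [[0.25,0,0],0],
    [[0.25,-0.05,0],0],
    [[0.25,0,0],0],
    [[0.25,-0.05,0],0],
    [[0.25,0,0],0],
    [[0.25,0,0],0],
    [[0.25,-0.05,0],0],
    [[0.2,0,0],0],
    [[0,0,0],0],
    [[0,0,0],0],
  ],
)

```text
clock: 38.55
tcp_pos: [0.5103, 0.2352, 0.174]
orientation: [2.303, 2.136, 0.001]
contact_force: [-1.3, -0.1, -0.2]
grip_width: 0.0363
```

Emit:
jog_arm(
  plan=[
    [[-0.4,0,0],0],
    [[0,0,4.2],0],
    [[-0.6,-4.7,0],0],
    [[-0.6,-4.7,0],0],
    [[-0.6,-4.7,0],0],
    [[-0.4,-4.7,0],0],
    [[0,0,0],0],
    [[0,0,-2.2],0],
    [[0,0,-2],0],
    [[0,0,0],0],
  ],
)

```text
clock: 39.55
tcp_pos: [0.4826, 0.0473, 0.1722]
orientation: [-2.303, -2.136, 0.005]
contact_force: [0.7, 0.7, 0.5]
grip_width: 0.0356
```

Emit:
jog_arm(
  plan=[
    [[0.25,0,0],0],
    [[0.25,0,0],0],
    [[0.25,0,0],0],
    [[0.25,-0.05,0],0],
    [[0.25,0,0],0],
    [[0.25,-0.05,0],0],
    [[0.25,0,0],0],
    [[0.25,0,0],0],
    [[0.25,-0.05,0],0],
    [[0.2,0,0],0],
    [[0,0,0],0],
    [[0,0,0],0],
  ],
)

```text
clock: 40.75
tcp_pos: [0.5088, 0.0457, 0.174]
orientation: [2.303, 2.136, 0.001]
contact_force: [-0.6, -0.4, 0.2]
grip_width: 0.0358
```

Run:
```python
from h import *
r,im,c=posts('wrist','w15.png');[print(*x) for x in r if x[1][4]>500]
```

```text
[292.7 264.4] [ 272  229   40   69 2155] [0.4991 0.0562]
```

Emit:
jog_arm(
  plan=[
    [[-0.4,0,0],0],
    [[0,0,4.2],0],
    [[0.1,4.7,0],0],
    [[0.1,4.7,0],0],
    [[0.1,4.7,0],0],
    [[0,4.7,0],0],
    [[0,0,0],0],
    [[0,0,-2.2],0],
    [[0,0,-2],0],
    [[0,0,0],0],
  ],
)

```text
clock: 41.8
tcp_pos: [0.5059, 0.233, 0.1719]
orientation: [-2.303, -2.136, 0.006]
contact_force: [-0.1, -0.3, -0.3]
grip_width: 0.0359
```

Emit:
jog_arm(
  plan=[
    [[0.25,0,0],0],
    [[0.25,0,0],0],
    [[0.25,0,0],0],
    [[0.25,-0.05,0],0],
    [[0.25,0,0],0],
    [[0.25,-0.05,0],0],
    [[0.25,0,0],0],
    [[0.25,0,0],0],
    [[0.25,-0.05,0],0],
    [[0.2,0,0],0],
    [[0,0,0],0],
    [[0,0,0],0],
  ],
)

```text
clock: 43.0
tcp_pos: [0.5323, 0.2322, 0.1739]
orientation: [2.303, 2.136, 0.001]
contact_force: [-0.5, 1.0, -0.4]
grip_width: 0.036
```

Run:
```python
from h import *
r,im,c=posts('wrist','w16.png');[print(*x) for x in r if x[1][4]>500]
```

```text
[292.7 261.8] [ 272  227   40   68 2182] [0.5227 0.2439]
[335.5 332.9] [ 302  316   64   37 1798] [0.5379 0.2079]
```

Emit:
jog_arm(
  plan=[
    [[-0.4,0,0],0],
    [[0,0,4.2],0],
    [[-0.6,-4.7,0],0],
    [[-0.6,-4.7,0],0],
    [[-0.6,-4.7,0],0],
    [[-0.4,-4.7,0],0],
    [[0,0,0],0],
    [[0,0,-2.2],0],
    [[0,0,-2],0],
    [[0,0,0],0],
  ],
)

```text
clock: 44.05
tcp_pos: [0.5045, 0.0444, 0.1722]
orientation: [-2.302, -2.136, 0.005]
contact_force: [0.4, 0.5, 0.3]
grip_width: 0.0361
```

Emit:
jog_arm(
  plan=[
    [[0.25,0,0],0],
    [[0.25,0,0],0],
    [[0.25,0,0],0],
    [[0.25,-0.05,0],0],
    [[0.25,0,0],0],
    [[0.25,-0.05,0],0],
    [[0.25,0,0],0],
    [[0.25,0,0],0],
    [[0.25,-0.05,0],0],
    [[0.2,0,0],0],
    [[0,0,0],0],
    [[0,0,0],0],
  ],
)

```text
clock: 45.25
tcp_pos: [0.5308, 0.0428, 0.1739]
orientation: [2.303, 2.136, 0.001]
contact_force: [-0.6, 0.0, 0.4]
grip_width: 0.0359
```

Emit:
jog_arm(
  plan=[
    [[-0.4,0,0],0],
    [[0,0,4.2],0],
    [[0.1,4.7,0],0],
    [[0.1,4.7,0],0],
    [[0.1,4.7,0],0],
    [[0,4.7,0],0],
    [[0,0,0],0],
    [[0,0,-2.2],0],
    [[0,0,-2],0],
    [[0,0,0],0],
  ],
)

```text
clock: 46.25
tcp_pos: [0.5278, 0.2304, 0.1718]
orientation: [-2.302, -2.137, 0.006]
contact_force: [-0.3, -0.8, -0.3]
grip_width: 0.0358
```

Emit:
jog_arm(
  plan=[
    [[0.25,0,0],0],
    [[0.25,0,0],0],
    [[0.25,0,0],0],
    [[0.25,-0.05,0],0],
    [[0.25,0,0],0],
    [[0.25,-0.05,0],0],
    [[0.25,0,0],0],
    [[0.25,0,0],0],
    [[0.25,-0.05,0],0],
    [[0.2,0,0],0],
    [[0,0,0],0],
    [[0,0,0],0],
  ],
)

```text
clock: 47.45
tcp_pos: [0.5542, 0.2292, 0.1739]
orientation: [2.303, 2.136, 0.001]
contact_force: [-0.8, 0.2, 0.1]
grip_width: 0.0363
```

Run:
```python
from h import *
r,im,c=posts('wrist','w17.png');[print(*x) for x in r if x[1][4]>500]
```

```text
[292.6 259.8] [ 272  225   40   68 2181] [0.5447 0.2418]
[334.9 332. ] [ 298  315   68   41 1891] [0.5596 0.2054]
```

Emit:
jog_arm(
  plan=[
    [[-0.4,0,0],0],
    [[0,0,4.2],0],
    [[-0.6,-4.7,0],0],
    [[-0.6,-4.7,0],0],
    [[-0.6,-4.7,0],0],
    [[-0.4,-4.7,0],0],
    [[0,0,0],0],
    [[0,0,-2.2],0],
    [[0,0,-2],0],
    [[0,0,0],0],
  ],
)

```text
clock: 48.5
tcp_pos: [0.5264, 0.0414, 0.1721]
orientation: [-2.302, -2.136, 0.005]
contact_force: [-0.0, -0.3, -0.4]
grip_width: 0.0362
```

Emit:
jog_arm(
  plan=[
    [[0.25,0,0],0],
    [[0.25,0,0],0],
    [[0.25,0,0],0],
    [[0.25,-0.05,0],0],
    [[0.25,0,0],0],
    [[0.25,-0.05,0],0],
    [[0.25,0,0],0],
    [[0.25,0,0],0],
    [[0.25,-0.05,0],0],
    [[0.2,0,0],0],
    [[0,0,0],0],
    [[0,0,0],0],
  ],
)

```text
clock: 49.7
tcp_pos: [0.5527, 0.0398, 0.174]
orientation: [2.303, 2.136, 0.001]
contact_force: [-0.8, -0.6, -0.3]
grip_width: 0.0363
```

Emit:
jog_arm(
  plan=[
    [[-0.4,0,0],0],
    [[0,0,4.2],0],
    [[0.1,4.7,0],0],
    [[0.1,4.7,0],0],
    [[0.1,4.7,0],0],
    [[0,4.7,0],0],
    [[0,0,0],0],
    [[0,0,-2.2],0],
    [[0,0,-2],0],
    [[0,0,0],0],
  ],
)

```text
clock: 50.7
tcp_pos: [0.5498, 0.2274, 0.1717]
orientation: [-2.302, -2.137, 0.006]
contact_force: [-0.4, 0.6, -0.3]
grip_width: 0.0359
```

Emit:
jog_arm(
  plan=[
    [[0.25,0,0],0],
    [[0.25,0,0],0],
    [[0.25,0,0],0],
    [[0.25,-0.05,0],0],
    [[0.25,0,0],0],
    [[0.25,-0.05,0],0],
    [[0.25,0,0],0],
    [[0.25,0,0],0],
    [[0.25,-0.05,0],0],
    [[0.2,0,0],0],
    [[0,0,0],0],
    [[0,0,0],0],
  ],
)

```text
clock: 51.9
tcp_pos: [0.5762, 0.2262, 0.1739]
orientation: [2.303, 2.136, 0.001]
contact_force: [0.2, -0.3, -0.5]
grip_width: 0.0358
```

Run:
```python
from h import *
r,im,c=posts('wrist','w18.png');[print(*x) for x in r if x[1][4]>500]
```

```text
[292.5 257.8] [ 271  223   41   68 2177] [0.5668 0.2397]
[334.  331.1] [ 297  313   69   43 1954] [0.5813 0.2029]
```

Emit:
jog_arm(
  plan=[
    [[-0.4,0,0],0],
    [[0,0,4.2],0],
    [[-0.6,-4.7,0],0],
    [[-0.6,-4.7,0],0],
    [[-0.6,-4.7,0],0],
    [[-0.4,-4.7,0],0],
    [[0,0,0],0],
    [[0,0,-2.2],0],
    [[0,0,-2],0],
    [[0,0,0],0],
  ],
)

```text
clock: 52.95
tcp_pos: [0.5489, 0.0387, 0.1723]
orientation: [-2.302, -2.136, 0.003]
contact_force: [-0.9, 0.4, 0.2]
grip_width: 0.036
```

Emit:
jog_arm(
  plan=[
    [[0.25,0,0],0],
    [[0.25,0,0],0],
    [[0.25,0,0],0],
    [[0.25,-0.05,0],0],
    [[0.25,0,0],0],
    [[0.25,-0.05,0],0],
    [[0.25,0,0],0],
    [[0.25,0,0],0],
    [[0.25,-0.05,0],0],
    [[0,0,0],0],
    [[0,0,0],0],
  ],
)

```text
clock: 54.05
tcp_pos: [0.5728, 0.0368, 0.1739]
orientation: [2.302, 2.136, 0.001]
contact_force: [-0.4, 0.2, -0.0]
grip_width: 0.0359
```

Emit:
jog_arm(
  plan=[
    [[-0.4,0,0],0],
    [[0,0,4.2],0],
    [[0.1,4.7,0],0],
    [[0.1,4.7,0],0],
    [[0.1,4.7,0],0],
    [[0.1,4.7,0],0],
    [[0,0,0],0],
    [[0,0,-2.2],0],
    [[0,0,-2],0],
    [[0,0,0],0],
  ],
)

```text
clock: 55.05
tcp_pos: [0.5708, 0.2244, 0.1716]
orientation: [-2.302, -2.136, 0.006]
contact_force: [-0.0, 0.2, -0.3]
grip_width: 0.036
```

Emit:
jog_arm(
  plan=[
    [[0.25,0,0],0],
    [[0.25,0,0],0],
    [[0.2,0,0],0],
    [[0.2,-0.05,0],0],
    [[0.2,0,0],0],
    [[0.2,-0.05,0],0],
    [[0.15,0,0],0],
    [[0.1,0,0],0],
    [[0,0,0],0],
    [[0,0,0],0],
  ],
)

```text
clock: 56.05
tcp_pos: [0.5879, 0.2238, 0.1739]
orientation: [2.303, 2.136, 0.001]
contact_force: [-2.0, 0.7, 0.4]
grip_width: 0.0361
```

Now push until it meets the wall, left first, then right.

Emit:
jog_arm(
  plan=[
    [[0.1,0,0],0],
    [[0.1,0,0],0],
    [[0.1,0,0],0],
    [[0.1,0,0],0],
    [[0,0,0],0],
    [[0,0,0],0],
  ],
)

```text
clock: 56.65
tcp_pos: [0.592, 0.2237, 0.1739]
orientation: [2.303, 2.136, 0.0]
contact_force: [-2.1, -0.2, 2.1]
grip_width: 0.0361
```

Emit:
jog_arm(
  plan=[
    [[0.1,0,0],0],
    [[0.1,0,0],0],
    [[0.1,0,0],0],
    [[0,0,0],0],
    [[0,0,0],0],
  ],
)

```text
clock: 57.15
tcp_pos: [0.5934, 0.2237, 0.1737]
orientation: [-2.301, -2.135, 0.005]
contact_force: [-8.4, -0.6, 6.4]
grip_width: 0.0361
```

Emit:
jog_arm(
  plan=[
    [[-0.6,0,0],0],
    [[0,0,4.2],0],
    [[-0.5,-4.7,0],0],
    [[-0.5,-4.7,0],0],
    [[-0.5,-4.7,0],0],
    [[-0.3,-4.7,0],0],
    [[0,0,0],0],
    [[0,0,-2.2],0],
    [[0,0,-2],0],
    [[0,0,0],0],
  ],
)

```text
clock: 58.15
tcp_pos: [0.5713, 0.0358, 0.1729]
orientation: [2.303, 2.135, 0.0]
contact_force: [-0.2, -0.3, -0.0]
grip_width: 0.0358
```

Emit:
jog_arm(
  plan=[
    [[0.2,0,0],0],
    [[0.2,0,0],0],
    [[0.2,0,0],0],
    [[0.2,0,0],0],
    [[0.1,0,0],0],
    [[0.1,0,0],0],
    [[0,0,0],0],
    [[0,0,0],0],
  ],
)

```text
clock: 58.95
tcp_pos: [0.5781, 0.0358, 0.1734]
orientation: [-2.3, -2.133, 0.007]
contact_force: [-10.3, 0.7, 6.4]
grip_width: 0.0359
```

Emit:
jog_arm(
  plan=[
    [[0.15,0,0],0],
    [[0.15,0,0],0],
    [[0,0,0],0],
    [[0,0,0],0],
  ],
)

```text
clock: 59.35
tcp_pos: [0.5785, 0.0358, 0.1727]
orientation: [-2.296, -2.13, 0.013]
contact_force: [-17.0, -0.1, 11.1]
grip_width: 0.0357
```

Emit:
jog_arm(
  plan=[
    [[-1.0,0,0],0],
    [[0,0,4.2],0],
    [[0.5,4.7,0],0],
    [[0.5,4.7,0],0],
    [[0.4,4.7,0],0],
    [[0.4,4.7,0],0],
    [[0,0,0],0],
    [[0,0,-2.2],0],
    [[0,0,-2],0],
    [[0,0,0],0],
  ],
)

```text
clock: 60.35
tcp_pos: [0.5906, 0.2238, 0.172]
orientation: [-2.302, -2.137, 0.004]
contact_force: [-0.9, -0.1, -0.3]
grip_width: 0.0362
```

Emit:
jog_arm(
  plan=[
    [[0.2,0,0],0],
    [[0.1,0,0],0],
    [[0.1,0,0],0],
    [[0.1,0,0],0],
    [[0,0,0],0],
    [[0,0,0],0],
  ],
)

```text
clock: 60.95
tcp_pos: [0.5938, 0.2237, 0.1737]
orientation: [-2.299, -2.134, 0.009]
contact_force: [-11.1, 0.4, 1.7]
grip_width: 0.036
```

Both ends stop firmly at 11–17 N. I'll lift off and look before going to the lever.

Emit:
jog_arm(
  plan=[
    [[-0.7,0,0],0],
    [[0,0,4],0],
    [[0,0,4],0],
    [[-3,4,0],0],
    [[-3,4,0],0],
    [[-3,3,0],0],
    [[0,0,0],0],
    [[0,0,0],0],
  ],
)

```text
clock: 61.75
tcp_pos: [0.4998, 0.335, 0.255]
orientation: [2.3, 2.139, 0.004]
contact_force: [0.9, -1.1, 0.3]
grip_width: 0.036
```

Run:
```python
from h import *
print(get_obs()['tcp_pos'],get_obs()['joints'])
im,c=snap('wrist','w19.png');im2,c2=snap('top','t19.png')
for r in posts('top','t19b.png')[0]: print(*r)
for n,y in(('L',.095),('R',-.095)):
  w=[.5175+.055*.9973+.0729*y,.1406-.0729*.055+.9973*y,.125];print(n,w,proj(c2,w))
cv2.imwrite('pics/w19c.png',np.vstack([im[:330],cv2.resize(im2[170:310,140:420],(640,320))[:250]])[:,:,::-1])
```

```text
[0.49975155 0.33502933 0.25504567] [-1.17779155  0.47035851  0.65039207  1.82039999 -0.34131458  0.9619736
 -0.45473036]
[116.9 123.3] [107  91  16  65 594] [0.814  0.5406]
[107.  139.5] [107 130   1  20  20] [0.7711 0.5661]
[273.3 202.7] [254 191  37  27 720] [0.597  0.1294]
[306.3 214.1] [304 212   5   5  20] [0.5658 0.0435]
[257.5 220.5] [254 218   9   6  21] [0.5511 0.171 ]
[  6.3 328.7] [  0 321  15  17 204] [0.2836 0.8184]
[638.2 336.2] [637 331   3  12  28] [ 0.2386 -0.8029]
L [0.5792769999999999, 0.23133399999999998, 0.125] [234.27046526 210.095935  ]
R [0.5654259999999999, 0.04184700000000001, 0.125] [306.9451389  214.22430778]
```

View pics/w19c.png

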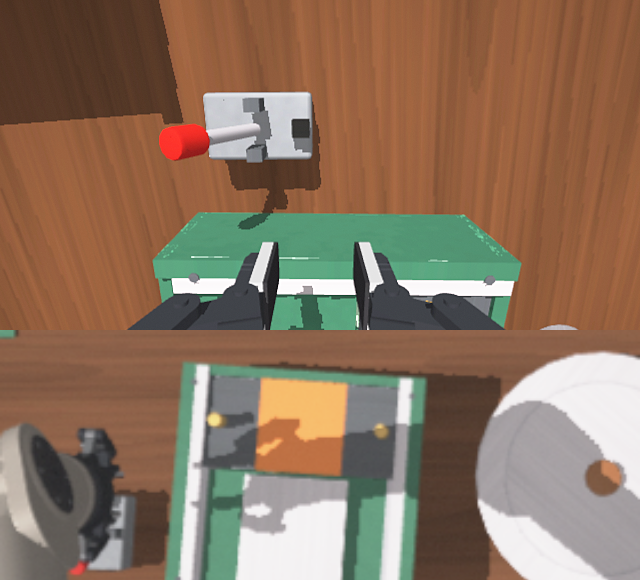

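The shutter is closed: both posts match their predicted home pixels (R 306,214 and L 234,209). The red cap is at (182,142) in the wrist view, leaning to -x.

Run:
```python
from h import *
c=get_calibration('wrist')
def red(f):
    im=np.load(f);h=cv2.cvtColor(im,cv2.COLOR_RGB2HSV);m=(((h[...,0]<6)|(h[...,0]>174))&(h[...,1]>170)&(h[...,2]>90)).astype(np.uint8)
    k,l,s,ce=cv2.connectedComponentsWithStats(m);i=1+s[1:,4].argmax();return ce[i],s[i]
p,s=red('pics/w19.png.npy');print(p,s,ray(c,*p,.125))
ct=get_calibration('top');p,s=red('pics/top0.png.npy');print(p,s,ray(ct,*p,.13))
print('box top corners',[ray(c,*q,.046).round(4) for q in((205,93),(312,93),(312,159),(208,158))],'hinge',ray(c,260,128,.06))
print(get_obs()['tcp_pos'])
```

```text
[183.27959184 141.19183673] [ 159  124   51   36 1470] [0.42432676 0.38570319]
[173.78181818 271.72727273] [170 267   9  10  55] [0.42230604 0.38695062]
box top corners [array([0.417 , 0.4133]), array([0.5031, 0.4066]), array([0.4987, 0.3526]), array([0.41  , 0.3605])] hinge [0.46010015 0.38353438]
[0.5012573  0.33228887 0.25469958]
```

Emit:
jog_arm(
  plan=[
    [[-3.9,1.8,0],0],
    [[-3.9,1.8,0],0],
    [[-3.8,1.7,0],0],
    [[0,0,0],0],
    [[0,0,-3],0],
    [[0,0,-3],0],
    [[0,0,-1],0],
    [[0,0,0],0],
    [[0,0,0],0],
  ],
  hand=0,
)

```text
clock: 62.8
tcp_pos: [0.3852, 0.3865, 0.1848]
orientation: [2.305, 2.134, 0.002]
contact_force: [0.6, 0.0, -0.3]
grip_width: 0.0002
```

Emit:
jog_arm(
  plan=[
    [[0.6,0,0],0],
    [[0.6,-0.05,0],0],
    [[0.6,-0.05,0],0],
    [[0.6,-0.05,0],0],
    [[0.6,-0.05,0],0],
    [[0.6,-0.05,0],0],
    [[0.6,-0.05,0],0],
    [[0.6,-0.05,0],0],
    [[0.6,-0.05,0],0],
    [[0.6,-0.05,0],0],
    [[0,0,0],0],
    [[0,0,0],0],
  ],
)

```text
clock: 64.0
tcp_pos: [0.4437, 0.3823, 0.1837]
orientation: [-2.303, -2.136, 0.001]
contact_force: [-2.8, 0.7, 2.0]
grip_width: 0.0002
```

Emit:
jog_arm(
  plan=[
    [[0.3,0,0],0],
    [[0.3,-0.05,0],0],
    [[0.3,0,0],0],
    [[0.3,-0.05,0],0],
    [[0.3,0,0],0],
    [[0.3,0,0],0],
    [[0,0,0],0],
    [[0,0,0],0],
  ],
)

```text
clock: 64.8
tcp_pos: [0.461, 0.3812, 0.1836]
orientation: [-2.302, -2.136, 0.004]
contact_force: [-6.4, -0.4, 1.5]
grip_width: -0.0001
```

Emit:
jog_arm(
  plan=[
    [[0.2,0,0],0],
    [[0.2,0,0],0],
    [[0.2,0,0],0],
    [[0,0,0],0],
    [[0,0,0],0],
  ],
)

```text
clock: 65.3
tcp_pos: [0.463, 0.3813, 0.183]
orientation: [-2.297, -2.135, 0.015]
contact_force: [-18.6, -2.4, 9.3]
grip_width: -0.0003
```

Run:
```python
from h import *
print(get_obs()['tcp_pos'],get_obs()['contact_force'])
im,c=snap('wrist','w20.png');im2,_=snap('scene','s20.png')
cv2.imwrite('pics/w20c.png',np.vstack([im[:330],cv2.resize(im2[120:220,300:500],(640,320))[:250]])[:,:,::-1])
```

```text
[0.46299661 0.3812828  0.18304539] [-18.613438    -2.44823733   9.27537566]
```

View pics/w20c.png

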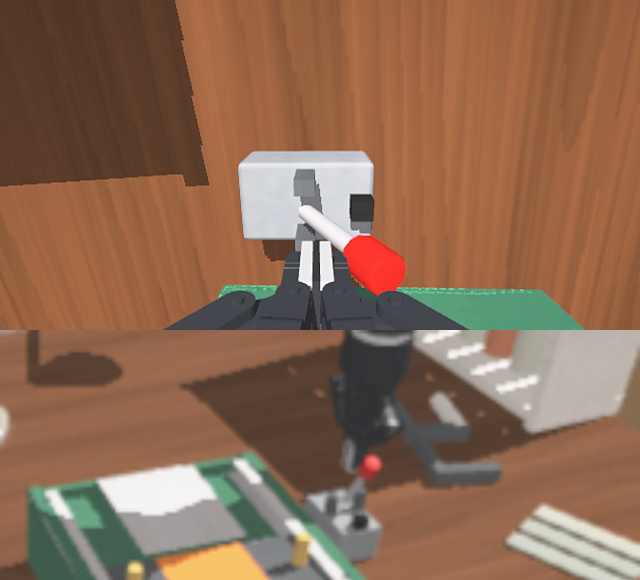

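The lever leans fully to +x, with its cap at (377,263), and the force has risen to 18.6 N, so it is at its stop. I'll retract so it follows back.

Emit:
jog_arm(
  plan=[
    [[-0.8,0,0],0],
    [[-0.8,0.05,0],0],
    [[-0.8,0.05,0],0],
    [[-0.8,0.05,0],0],
    [[-0.8,0.05,0],0],
    [[-0.8,0.05,0],0],
    [[-0.8,0.05,0],0],
    [[-0.8,0.05,0],0],
    [[-0.8,0,0],0],
    [[-1.2,0,0],0],
    [[0,0,0],0],
  ],
)

```text
clock: 66.5
tcp_pos: [0.3821, 0.385, 0.1838]
orientation: [-2.301, -2.138, 0.001]
contact_force: [0.8, 0.5, 1.0]
grip_width: -0.0002
```

Emit:
jog_arm(
  plan=[
    [[0,0,4],0],
    [[0,0,4],0],
    [[0,0,3],0],
    [[0,3,0],0],
    [[0,3,0],0],
    [[0,0,0],0],
    [[0,0,0],0],
    [[0,0,0],0],
  ],
)

```text
clock: 67.3
tcp_pos: [0.3842, 0.4436, 0.2938]
orientation: [2.304, 2.134, -0.001]
contact_force: [-0.7, 0.2, -1.1]
grip_width: -0.0
```

Run:
```python
from h import *
print(get_obs()['tcp_pos'],get_obs()['contact_force'])
im,c=snap('scene','s21.png');im2,_=snap('top','t21.png')
cv2.imwrite('pics/f.png',np.vstack([cv2.resize(im[120:290,200:520],(640,340))[:330],cv2.resize(im2[120:310,140:500],(640,338))[:250]])[:,:,::-1])
a=np.load('pics/scene0.png.npy')
for x in(a,im):
    h=cv2.cvtColor(x,cv2.COLOR_RGB2HSV);m=(((h[...,0]<6)|(h[...,0]>174))&(h[...,1]>170)&(h[...,2]>90)).astype(np.uint8);m[:145]=0;m[190:]=0;m[:,:380]=0;m[:,430:]=0
    print(cv2.findNonZero(m).mean(0))
```

```text
[0.38424197 0.44359015 0.29376884] [-0.67860734  0.21742357 -1.13800736]
[[406.47826087 153.91304348]]
[[406.34782609 154.04347826]]
```

View pics/f.png

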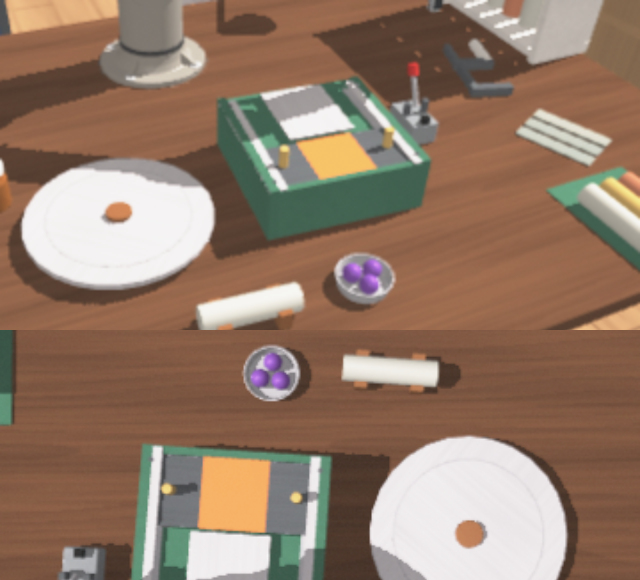

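Run:
```python
from h import *
for r in posts('top','t22.png')[0]:
    if 225<r[0][0]<315 and r[1][4]<60: print(*r)
hand_in()
```

```text
[234.3 209. ] [231 207   7   5  28] [0.5822 0.2313]
[307.1 213.9] [305 212   5   5  19] [0.5663 0.0414]
the job is handed in; nothing more can be done
```

The job is done and handed in at about 67 s. I got no verdict, so this rests on my own checks.

- **Eyepieces:** All four (violet, jade, teak, silver) were placed in the bay and looked upright just before I started on the shutter. I couldn't see them once it was closed. The first two touched the case's sloped guides on the way down, so I shifted each towards the middle before releasing it.
- **Shutter:** I closed it with alternating pushes of about 20 mm at each post. At the end, both posts stopped hard at 11 to 17 N, well under the 80 N limit. The final top view put them at (234.3, 209.0) and (307.1, 213.9). My predicted home pixels were (234.3, 210.1) and (306.9, 214.2), so they agree to about 1 pixel, or 3 mm.
- **Tally lever:** I pushed it until the force climbed to 18.6 N with almost no further movement, which I took as its stop. It then sprang back, and the cap is within 0.2 pixel of its starting position in the scene view.
- **Left alone:** The dish, tube and jar look unmoved. I judged this by eye only.

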